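Click the press-mould cassette home in its rails

TASK

Slide the grey mould cassette along the wooden press bed, tapered nose first, in between the two aluminium rails and on until the spring latch with the orange tab snaps into its side notch and holds it. The stop is set at a different place every time, so feel for it; push gently, never ram the cassette, keep it flat, and leave the mug, the wooden rib and the bowl where they are.

Things in the scene. Friction and masses are not known exactly. Their poses are not given: they have to be found in the camera images.
- bed: Fixed press bed: plywood board 400 x 250 mm, 18 mm thick, lying on the table. Origin on the table surface, under the middle of the rail mouth (board top 18 mm above it). +x is the direction in which the cassette slides in, +z up. The board covers x -250 to +150, y -125 to +125. It carries the rails, flared guides and a blue stop bracket; none of these move.
- bed_mouth (a point): Middle of the rail mouth, on the board's top, axes as the bed. Two aluminium C-rails run from here to x +135: inner walls at y +-56 mm, lips (from x +18, 22.5 to 28 mm above the board) reach in to y +-47.5, so the cassette enters only along x. Before the mouth blue flared guides, 22 mm high, open from y +-56 at x 0 to y +-74 at x -45.
- bed_end (a point): Point on the board's top, on the centre line between the rails, 92 mm past the mouth: mean place of the stop face. The blue stop bracket, 46 mm high above the board, is bolted across the channel with its face 0 to 12 mm before or beyond this point, new each time and not reported. It holds the latch above the +y rail, 61 mm before the face.
- cassette: Loose grey plastic cassette, white plaster flower mould on top: 110 (x) x 108 (y) x 46 mm, 0.35 to 0.68 kg. Too wide to grip: it is pushed. Origin: centre of the underside, on the board. +x is the nose, to go in first. The lower 20 mm is the 108 mm wide foot (corners rounded 10 mm) that runs under the rail lips with 2 mm play each side and 2.5 mm above.
- cassette_rear (a point): Middle of the lower edge of the flat rear face, 55 mm behind the origin, axes as the cassette: push here. The upper part is 88 mm wide (y +-44). When home the rear face is still 6 to 33 mm outside the mouth. At the start the nose is 75 to 105 mm before the mouth, the cassette up to 28 mm off the centre line and turned up to 0.25 rad.
- cassette_nose (a point): Middle of the lower edge of the front face, 55 mm ahead of the origin, axes as the cassette. The corner on the +y side is tapered (12 mm over 21 mm). When home the nose is within 3 mm of the stop face, that is 77 to 104 mm past the mouth.
- cassette_notch (a point): Mouth of the latch notch in the upper part's +y side, 21 mm wide, 12 mm deep, centred 60 mm behind the nose, 33 mm above the underside.
- latch (a joint): Spring latch, steel nose, orange tab at its outer (+y) end: 0 m = sprung in, up to 0.013 = pushed out. The tapered corner pushes it out 5 to 9 mm; it rides along the side and snaps back to 0 in the notch, and only then holds. Reads 0 also before the cassette arrives. Passing it takes 7 to 13 N on the rear face; then the stop resists firmly. Over 60 N is ramming.
- mug: White mug, 76 mm across, 85 mm high, standing on the table beyond the end of the bed; origin centre of the underside. Leave alone.
- rib: Light wooden rib, 140 x 28 x 8 mm, lying on the bed board beside the -y rail; origin centre of the underside. Leave alone.
- bowl: Blue bowl, 110 mm across, 50 mm high, on the table at the bed's far side; origin centre of the underside. Leave alone.

How it is judged (in metres and radians):
On the way, in this order (a step that is already met when the one before it is completed fails the run):
1. the cassette's nose is between the rails (x of cassette_nose in the frame of bed above 0.003 m and y of cassette_nose in the frame of bed between -0.006 and 0.006 m and z of cassette_nose in the frame of bed below 0.024 m), for 0.05 s.
2. the cassette pushes the latch out (value of joint latch above 0.003 m and x of cassette_nose in the frame of bed above 0.012 m), for 0.05 s.
At the end, for the whole second after the job is handed in: The cassette lies flat on the board and at rest in the rails, in line with them to 0.08 rad, its nose more than 60 mm past the mouth, and the latch has snapped back into its notch (latch joint below 2 mm) (x of cassette_nose in the frame of bed above 0.06 m and value of joint latch below 0.002 m and z of cassette_nose in the frame of bed below 0.022 m and angle between the x axis of cassette and the x axis of bed, either way round below 0.08 rad and angle between cassette's own z axis and vertical below 0.05 rad and linear speed of cassette below 0.01 m/s); the robot touches nothing.
It fails at once if the robot rams the cassette: more than 60 N on it (contact force between any of the fingers, the arm and cassette above 60 N).
It fails at once if the cassette is tipped by more than 0.3 rad (angle between cassette's own z axis and vertical above 0.3 rad).
It fails at once if the mug, rib or bowl is moved by more than 20 mm (distance of any of mug, rib, bowl from where it was at the start of the episode above 0.02 m).
It also fails if it takes over 61 s, if anything falls off the work surface, if the arm or the gripper's body presses on something with over 40 N, if the wrist force passes 120 N, or if a joint passes its speed limit or range.

ROBOT

A 6-joint arm with a two-finger parallel gripper is mounted at the origin on the work surface. World frame = base frame: x ahead of the robot, y to its left, z up, the work surface at z = 0. Lengths are in mm, angles in degrees, forces in N, time in s.
With the tool pointing down it reaches from about 275 to 750 mm from the base axis. Payload 10.2 kg.
Tool frame: the origin (TCP) lies midway between the tips of the shut fingers; the grasp point (between the pads) lies arm.grasp_offset behind it (arm.grasp_offset is the distance from the TCP to the grasp point, in mm); z points along the fingers, y is the line along which they close (so a half turn about z gives the same grasp; the last joint's range is limited). The gripper opens to 85 mm and grips with 20 to 120 N. Pads are 22 mm wide; open, the fingers measure 114 mm over their backs; the gripper's body (76 mm by 85 mm) begins 54 mm behind the grasp point. The pads swing forward as they close: fully open they stand 13 mm farther back than shut.
Start: joints at [-88.831, 17.928, 85.812, -0, 76.261, -12.8], TCP at [126.717, -509.484, 231.294] pointing down, gripper open.
Joint ranges: [-168.41, 168.41], [-55.51, 124.54], [10.69, 146.95], [-70.63, 250.63], [1, 178], [-165.06, 165.06]. Speed limits (degrees/s): [136.94, 136.94, 172.46, 180, 180, 180].

INTERFACE

Orientations are given as a 3x3 rotation matrix whose columns are the frame's x, y, z axes.
In Python, from station import arm gives the robot as it stands.
- The arm moves only by the shell command python3 -m inch 'ROWS' [OPENING]. ROWS is JSON, a list of rows, each an object of numbers: "tx", "ty", "tz": the shift along the world's x, y, z in mm; "turn": the turn about the world's z in rad. In form: [{"tx": .., "ty": .., "tz": .., "turn": ..}, ...]. A call has 1 to 20 rows; each row shifts and turns the commanded pose from where the row before left it; what a row does not reach is not made up. A row lasts 1/10 s, in which the tool goes at most 50 mm and 8.59 degrees, less where a joint would pass 70% of its speed; a pose out of reach is approached as far as the arm can. A call with a gripper value outside its range is refused whole. OPENING is the finger opening in mm, from 0 to 85.4, set as the call begins (- or left out, the last holds). The fingers move at their own pace and stop on an object; the grip force is fixed at half the most. Time passes only in rows, so rows that do not move let the fingers close. It gives the time, the measured TCP pose, the force, the opening and the grip force at its end, in the units of the state.
- arm.read_state(): the state, without advancing time (a new reading comes with each control period).
- arm.grab_frame(name): name is "side" or "top"; returns a dict with "frame" (420x560x3 uint8, blue, green, red), "z_map" (420x560 float32, mm along the optical axis (not along the pixel's ray), 0 where there is no reading), "intrinsics" (3x3 intrinsics, pixels), "k1" (the pictures are not rectified: a ray, as slopes to the right and down, at radius r is drawn at 1 + k1 r^2 times it, then the intrinsics apply), "extrinsics" (4x4, takes a point from camera to world coordinates). Camera axes: x right, y up, looking along -z (the intrinsics and any distortion apply to the point x, -y, -z); pixel columns grow to the right and rows downward; lengths in mm; the calibration is good to about 2 mm. A picture is of the moment at which its call begins.
- arm.close_job(): hands the job in; it is judged then, once.
The state is a dict: "time_s": time; "joint_pos": joint angles; "qvel": joint speeds; "tau": joint torques, N m; "position": TCP position; "eef_rot": TCP orientation; "force": force on the tool from outside, world axes, zero at the start; "ft_torque": the same for the moment, N m; "width": finger opening in mm; "grasp_force": force on a finger pad.
Only numpy, scipy, OpenCV 4.12 (cv2) and the standard library are available. Lean on these libraries where they do the work, as an engineer would, in place of code of your own. Each camera call takes 0.05 s, during which the arm holds its last target. There are 200 camera calls.

## Working session

There is one attempt and no reset: what is moved stays moved. The work goes in short steps, Python scripts to look and compute and a shell command to move; the robot and the scene stay as the last step left them, time stands still between calls to the robot, and variables do not carry over. Pictures are saved under pics/ and viewed, at most 10 in all, crops included, and the job is handed in when it is done.

```bash
mkdir -p pics; ls
python3 - <<'E'
from station import arm
import cv2,numpy as np
for n in("top","side"):
    f=arm.grab_frame(n); cv2.imwrite(f"pics/{n}0.png",f["frame"]); np.savez(f"{n}0.npz",**f)
    print(n,f["intrinsics"],f["k1"],f["extrinsics"].round(3))
s=arm.read_state();print({k:np.round(v,3) for k,v in s.items()},arm.grasp_offset)
E
```

```text
pics
top [[400.63290775   0.         278.05327179]
 [  0.         400.63290775 206.04509285]
 [  0.           0.           1.        ]] 0.02982535338058966 [[ 3.00000e-02  9.86000e-01 -1.66000e-01  5.07907e+02]
 [-9.99000e-01  3.60000e-02  3.30000e-02  9.56920e+01]
 [ 3.80000e-02  1.65000e-01  9.86000e-01  7.92846e+02]
 [ 0.00000e+00  0.00000e+00  0.00000e+00  1.00000e+00]]
side [[454.965042     0.         286.97181974]
 [  0.         454.965042   216.78981877]
 [  0.           0.           1.        ]] 0.007478000073673198 [[-8.56000e-01  2.85000e-01 -4.32000e-01  2.93493e+02]
 [-5.18000e-01 -4.87000e-01  7.03000e-01  6.18922e+02]
 [-1.00000e-02  8.25000e-01  5.65000e-01  4.84651e+02]
 [ 0.00000e+00  0.00000e+00  0.00000e+00  1.00000e+00]]
{'time_s': np.float64(0.1), 'joint_pos': array([-88.833,  17.957,  85.849,   0.   ,  76.261, -12.8  ]), 'qvel': array([-0.099, -0.029, -0.112,  0.022, -0.055, -0.027]), 'tau': array([ 2.0000e-03, -4.1291e+01, -2.6014e+01, -0.0000e+00,  3.0000e-03,
        0.0000e+00]), 'position': array([ 126.698, -509.253,  230.796]), 'eef_rot': array([[ 0.97 ,  0.241, -0.   ],
       [ 0.241, -0.97 ,  0.001],
       [ 0.   , -0.001, -1.   ]]), 'force': array([-0.226,  0.872, -0.6  ]), 'ft_torque': array([ 0.041,  0.024, -0.022]), 'grasp_force': np.float64(0.0), 'width': np.float64(85.177)} 18.700000000000003
```

View pics/top0.png

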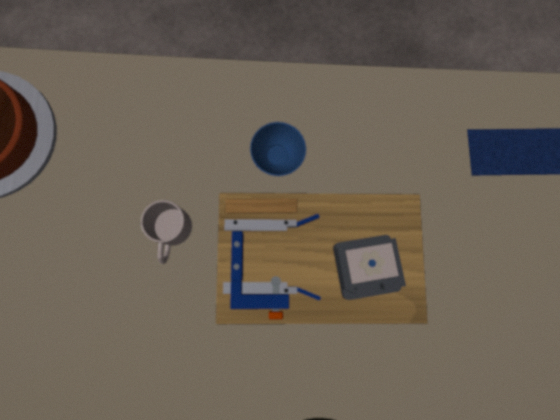

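View pics/side0.png

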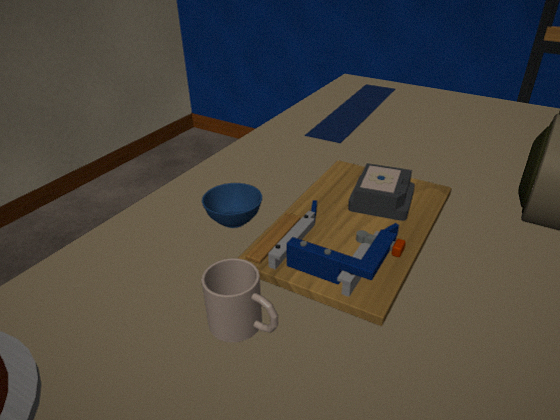

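The top view shows the board (cols 217–427, rows 193–323). The rails are on the left with the stop bracket at about col 237 and the orange tab at (276,315). The cassette is at (370,267), to be pushed image-left (about world +y). The side view agrees.

```bash
cat > h.py <<'E'
import cv2,numpy as np
def rays(f,px):
    p=cv2.undistortPoints(np.float64(px).reshape(-1,1,2),f["intrinsics"],np.array([float(f["k1"]),0,0,0])).reshape(-1,2)
    return np.c_[p[:,0],-p[:,1],-np.ones(len(p))]          # camera axes, depth 1
def plane(f,px,z):
    E=f["extrinsics"];d=rays(f,px)@E[:3,:3].T;o=E[:3,3]
    return o+d*((z-o[2])/d[:,2])[:,None]
def cloud(f):
    v,u=np.mgrid[:420,:560];E=f["extrinsics"]
    P=rays(f,np.c_[u.ravel(),v.ravel()])*f["z_map"].reshape(-1,1)
    return (P@E[:3,:3].T+E[:3,3]).reshape(420,560,3)
def rect(P):
    r=cv2.minAreaRect(np.float32(P));return r,cv2.boxPoints(r)
def biggest(m):
    n,l,s,c=cv2.connectedComponentsWithStats(m.astype(np.uint8));return l==1+np.argmax(s[1:,4])
E
cat > meas.py <<'E'
import sys;from h import *
def frame():
    b=np.load("bed.npy");return b[:2],b[2]    # origin xy, angle of +x
def tobed(P):
    o,a=frame();R=np.array([[np.cos(a),np.sin(a)],[-np.sin(a),np.cos(a)]]);return (np.asarray(P)[...,:2]-o)@R.T
E
python3 - <<'E'
from h import *
f=dict(np.load("top0.npz"));C=cloud(f);hsv=cv2.cvtColor(f["frame"],cv2.COLOR_BGR2HSV)
roi=np.zeros((420,560),bool);roi[180:335,205:440]=1
z=C[...,2];print("table z",np.median(z[60:120,100:220]),"board z",np.median(z[240:290,300:325]))
wood=roi&(z>9)
wood=biggest(wood)
q=np.argwhere(wood)[:,::-1]
for nm,zz in(("board@18",18),):
    cnt=cv2.convexHull(q.astype(np.int32)).reshape(-1,2)
    print(rect(plane(f,cnt,zz)[:,:2]))
for p in((310,260),(370,267),(355,285),(350,243),(398,270),(395,250),(345,292),(237,260),(260,225),(260,288)):
    print(p,hsv[p[1],p[0]],C[p[1],p[0]].round(1))
def side(m,zz,nm):
    m=biggest(m);c,_=cv2.findContours(m.astype(np.uint8),0,1);c=max(c,key=len).reshape(-1,2)
    print(nm,m.sum(),rect(plane(f,c,zz)[:,:2]))
box=np.zeros_like(roi);box[225:310,328:412]=1
side(box&(z>25),38,"foot");side(box&(z>48),50,"upper")
E
```

```text
table z -1.2017969819623318 board z 16.56950329475592
(((542.048583984375, -15.546829223632812), (249.19873046875, 400.11907958984375), 1.6860599517822266), array([[ 411.61682,  180.76   ],
       [ 423.38953, -219.18584],
       [ 672.48035, -211.85365],
       [ 660.70764,  188.09218]], dtype=float32))
(310, 260) [ 18 125 124] [535.5   5.3  17.1]
(370, 267) [  5  13 122] [524.8 -98.3  64.5]
(355, 285) [105  16  64] [492.  -71.3  62.8]
(350, 243) [105  25  62] [569.3 -68.2  35.8]
(398, 270) [120  14  74] [ 521.1 -150.    62.2]
(395, 250) [114  21  61] [ 557.1 -145.2   62.4]
(345, 292) [100  24  63] [478.1 -58.4  37.5]
(237, 260) [109 214  87] [529.7 142.4  63.2]
(260, 225) [120  13 133] [596.6 103.7  44.8]
(260, 288) [116  14 131] [480.9  99.3  43.5]
foot 3622 (((526.3406982421875, -103.75111389160156), (107.24671936035156, 120.9644775390625), 11.313484191894531), array([[ 461.89407,  -54.9638 ],
       [ 485.62454, -173.57776],
       [ 590.78735, -152.53842],
       [ 567.0569 ,  -33.92447]], dtype=float32))
upper 2892 (((525.3630981445312, -103.0364990234375), (92.52106475830078, 114.2075424194336), 11.08127212524414), array([[ 468.98965 ,  -55.888725],
       [ 490.94046 , -167.96693 ],
       [ 581.7366  , -150.18427 ],
       [ 559.78577 ,  -38.106064]], dtype=float32))
```

```bash
python3 - <<'E'
import numpy as np
a=np.deg2rad(91.686);c=np.array([542.05,-15.55]);o=c+50*np.array([np.cos(a),np.sin(a)]);np.save("bed.npy",[*o,a])
E
cat > look.py <<'E'
from meas import *;from station import arm
def cassette(f,box=(225,315,285,415)):
    z=cloud(f)[...,2];m=np.zeros((420,560),bool);m[box[0]:box[1],box[2]:box[3]]=1
    hsv=cv2.cvtColor(f["frame"],cv2.COLOR_BGR2HSV)
    m=biggest(m&(z>57)&(z<72)&(hsv[...,1]<130));c,_=cv2.findContours(m.astype(np.uint8),0,1);c=max(c,key=len).reshape(-1,2)
    P=tobed(plane(f,c,64));r,b=rect(P)
    yaw=r[2]-90*round(r[2]/90)
    print("bed: centre",np.round(r[0],1),"size",np.round(r[1],1),"yaw",round(yaw,2),"corners",b.round(1).tolist())
E
python3 - <<'E'
from look import *
f=dict(np.load("top0.npz"));cassette(f)
o,a=frame();R=np.array([[np.cos(a),-np.sin(a)],[np.sin(a),np.cos(a)]])
p=o+R@[-133,112];print("start side push",o,p, "delta",p-[126.7,-509.3])
C=cloud(f);C2=tobed(C);z=C[...,2]
for lo,hi in((40,50),(57,75)):
    m=(z>lo)&(z<hi)&(C2[...,0]>-10)&(C2[...,0]<140)&(abs(C2[...,1])<90)
    P=C2[m];print(lo,len(P),P.min(0).round(),P.max(0).round())
hsv=cv2.cvtColor(f["frame"],cv2.COLOR_BGR2HSV)
m=(hsv[...,0]<12)&(hsv[...,1]>200)&(hsv[...,2]>100);m[:,:200]=0;print("tab",C2[m].mean(0),z[m].mean())
E
```

```text
bed: centre [-134.    18.8] size [110.8  87.3] yaw 9.76 corners [[-196.0, 52.5], [-181.1999969482422, -33.599998474121094], [-72.0, -14.800000190734863], [-86.80000305175781, 71.19999694824219]]
start side push [540.57889977  34.42835396] [ 432.54051353 -101.80933209] delta [305.84051353 407.49066791]
40 1379 [ -9. -68.] [135.  67.]
57 1675 [ 15. -45.] [121.  90.]
tab [ 39.76875773 103.36024539] 63.571072606286876
```

```bash
python3 -m inch '[{"tx":30,"ty":35,"tz":0,"turn":-0.054},{"tx":30,"ty":35,"tz":0,"turn":-0.08},{"tx":30,"ty":35,"tz":0,"turn":-0.08},{"tx":30,"ty":35,"tz":0,"turn":0},{"tx":30,"ty":35,"tz":0,"turn":0},{"tx":30,"ty":35,"tz":0,"turn":0},{"tx":20,"ty":35,"tz":0,"turn":0},{"tx":20,"ty":35,"tz":0,"turn":0},{"tx":20,"ty":35,"tz":0,"turn":0},{"tx":20,"ty":35,"tz":0,"turn":0},{"tx":20,"ty":30,"tz":0,"turn":0},{"tx":20,"ty":20,"tz":0,"turn":0},{"tx":0,"ty":0,"tz":0,"turn":0}]' 40
```

```text
time_s: 1.4
position: [427.9, -107.4, 231.0]
eef_rot: [[0.999, 0.033, -0.0], [0.033, -0.999, 0.001], [-0.0, -0.001, -1.0]]
force: [0.7, 0.7, -0.5]
width: 40.2
grasp_force: 0.0
```

```bash
python3 -m inch '[{"tx":0,"ty":5,"tz":-35,"turn":0},{"tx":0,"ty":0,"tz":-35,"turn":0},{"tx":0,"ty":0,"tz":-35,"turn":0},{"tx":0,"ty":0,"tz":-35,"turn":0},{"tx":0,"ty":0,"tz":-25,"turn":0},{"tx":0,"ty":0,"tz":-20,"turn":0},{"tx":0,"ty":0,"tz":-10,"turn":0},{"tx":0,"ty":0,"tz":-10,"turn":0},{"tx":0,"ty":0,"tz":0,"turn":0}]' 40
python3 - <<'E'
from station import arm;from look import *
s=arm.read_state();print(tobed(s["position"]))
f=arm.grab_frame("side");cv2.imwrite("pics/side1.png",f["frame"])
E
```

```text
time_s: 2.3
position: [426.3, -104.5, 25.8]
eef_rot: [[1.0, 0.03, -0.001], [0.03, -1.0, 0.001], [-0.001, -0.001, -1.0]]
force: [-0.9, 0.6, -0.1]
width: 40.0
grasp_force: 0.0
[-135.54425079  118.27037053]
```

View pics/side1.png

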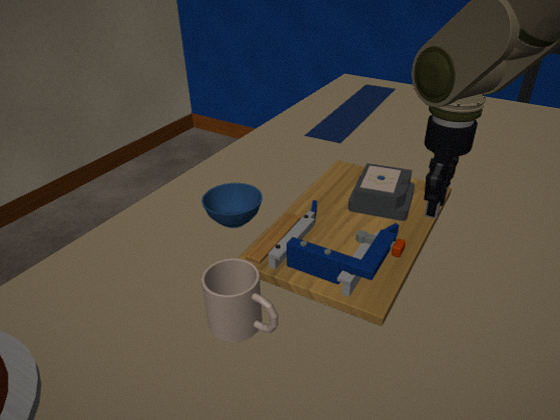

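Both fingers (at 437,210) stand just over the board beside the cassette's +y side. Next is a slow side push to square and centre it.

```bash
python3 -m inch '[{"tx":8,"ty":0,"tz":0,"turn":0},{"tx":5,"ty":0,"tz":0,"turn":0},{"tx":3,"ty":0,"tz":0,"turn":0},{"tx":3,"ty":0,"tz":0,"turn":0},{"tx":3,"ty":0,"tz":0,"turn":0},{"tx":3,"ty":0,"tz":0,"turn":0},{"tx":3,"ty":0,"tz":0,"turn":0},{"tx":3,"ty":0,"tz":0,"turn":0},{"tx":3,"ty":0,"tz":0,"turn":0},{"tx":3,"ty":0,"tz":0,"turn":0},{"tx":3,"ty":0,"tz":0,"turn":0},{"tx":3,"ty":0,"tz":0,"turn":0},{"tx":2,"ty":0,"tz":0,"turn":0},{"tx":0,"ty":0,"tz":0,"turn":0}]' 40
cat > now.py <<'E'
from look import *
f=arm.grab_frame("top");cassette(f);s=arm.read_state();R=s["eef_rot"]
print("tcp bed",tobed(s["position"]).round(1),"z",s["position"][2].round(1),"tool y vs bed x deg",round(np.rad2deg(np.arctan2(R[1,1],R[0,1])-frame()[1])%180,2),"F",s["force"].round(1),"t",s["time_s"])
E
python3 now.py
```

```text
time_s: 3.75
position: [472.1, -104.6, 26.3]
eef_rot: [[1.0, 0.03, 0.001], [0.03, -1.0, -0.0], [0.001, 0.0, -1.0]]
force: [-0.5, 0.7, 0.3]
width: 40.1
grasp_force: 0.3
bed: centre [-138.4    3.8] size [110.7  87.5] yaw 5.69 corners [[-197.8000030517578, 41.79999923706055], [-189.10000610351562, -45.20000076293945], [-78.9000015258789, -34.20000076293945], [-87.5999984741211, 52.79999923706055]]
tcp bed [-137.    72.5] z 26.4 tool y vs bed x deg 0.02 F [ 0.2  0.9 -0.9] t 3.8
```

```bash
python3 -m inch '[{"tx":-10,"ty":0,"tz":0,"turn":0},{"tx":-10,"ty":0,"tz":15,"turn":0},{"tx":0,"ty":-20,"tz":20,"turn":0.1},{"tx":0,"ty":-30,"tz":20,"turn":0.13},{"tx":0,"ty":-30,"tz":15,"turn":0.13},{"tx":5,"ty":-10,"tz":0,"turn":0.13},{"tx":10,"ty":0,"tz":0,"turn":0.13},{"tx":10,"ty":0,"tz":0,"turn":0.13},{"tx":10,"ty":0,"tz":0,"turn":0.13},{"tx":10,"ty":0,"tz":0,"turn":0.13},{"tx":10,"ty":0,"tz":0,"turn":0.13},{"tx":10,"ty":0,"tz":0,"turn":0.13},{"tx":10,"ty":0,"tz":0,"turn":0.13},{"tx":10,"ty":0,"tz":0,"turn":0.13},{"tx":5,"ty":0,"tz":0,"turn":0.04},{"tx":0,"ty":0,"tz":0,"turn":0}]' 55; python3 now.py; python3 -c "
from station import arm;print(arm.read_state()['joint_pos'])"
```

```text
time_s: 5.4
position: [541.7, -194.6, 96.2]
eef_rot: [[-0.029, 1.0, 0.0], [1.0, 0.029, -0.0], [-0.0, 0.0, -1.0]]
force: [-0.2, -0.2, 0.1]
width: 55.1
grasp_force: 0.0
bed: centre [-138.4    3.8] size [110.7  87.5] yaw 5.69 corners [[-197.8000030517578, 41.79999923706055], [-189.10000610351562, -45.20000076293945], [-78.9000015258789, -34.20000076293945], [-87.5999984741211, 52.79999923706055]]
tcp bed [-228.9    6. ] z 96.2 tool y vs bed x deg 89.91 F [0.  0.4 0.2] t 5.45
[-3.14280416e+01  3.18622814e+01  8.63964059e+01 -3.04698398e-04
  6.17357664e+01 -3.30244389e+01]
```

```bash
python3 -m inch '[{"tx":5,"ty":0,"tz":-25,"turn":0},{"tx":0,"ty":0,"tz":-25,"turn":0},{"tx":0,"ty":0,"tz":-12,"turn":0},{"tx":0,"ty":0,"tz":-7,"turn":0},{"tx":0,"ty":8,"tz":0,"turn":0},{"tx":0,"ty":6,"tz":0,"turn":0},{"tx":0,"ty":3,"tz":0,"turn":0},{"tx":0,"ty":3,"tz":0,"turn":0},{"tx":0,"ty":3,"tz":0,"turn":0},{"tx":0,"ty":3,"tz":0,"turn":0},{"tx":-0.5,"ty":3,"tz":0,"turn":0},{"tx":0,"ty":3,"tz":0,"turn":0},{"tx":0,"ty":3,"tz":0,"turn":0},{"tx":-0.5,"ty":3,"tz":0,"turn":0},{"tx":0,"ty":3,"tz":0,"turn":0},{"tx":0,"ty":3,"tz":0,"turn":0},{"tx":0,"ty":0,"tz":0,"turn":0}]' 55; python3 now.py
```

```text
time_s: 7.15
position: [545.7, -149.8, 27.2]
eef_rot: [[-0.029, 1.0, -0.0], [1.0, 0.029, 0.001], [0.001, -0.0, -1.0]]
force: [0.2, -0.2, 0.1]
width: 55.1
grasp_force: 0.2
bed: centre [-118.3   -0.6] size [113.4  86.8] yaw 0.15 corners [[-175.10000610351562, 42.70000076293945], [-174.8000030517578, -44.099998474121094], [-61.5, -43.79999923706055], [-61.70000076293945, 43.0]]
tcp bed [-184.3    0.4] z 27.1 tool y vs bed x deg 89.98 F [ 0.6  0.4 -1.4] t 7.2
```

Squared to 0.15° and 0.6 mm off the centre line. I'll push on, checking before the mouth.

```bash
python3 -m inch '[{"tx":-0.1,"ty":4,"tz":0,"turn":0},{"tx":-0.1,"ty":4,"tz":0,"turn":0},{"tx":-0.1,"ty":4,"tz":0,"turn":0},{"tx":-0.1,"ty":4,"tz":0,"turn":0},{"tx":-0.1,"ty":4,"tz":0,"turn":0},{"tx":-0.1,"ty":4,"tz":0,"turn":0},{"tx":-0.1,"ty":4,"tz":0,"turn":0},{"tx":-0.1,"ty":4,"tz":0,"turn":0},{"tx":-0.1,"ty":4,"tz":0,"turn":0},{"tx":-0.1,"ty":4,"tz":0,"turn":0},{"tx":-0.1,"ty":4,"tz":0,"turn":0},{"tx":-0.1,"ty":4,"tz":0,"turn":0},{"tx":-0.1,"ty":4,"tz":0,"turn":0},{"tx":0,"ty":0,"tz":0,"turn":0}]' 55; python3 now.py
```

```text
time_s: 8.6
position: [544.4, -97.8, 27.4]
eef_rot: [[-0.029, 1.0, -0.0], [1.0, 0.029, 0.0], [0.0, -0.0, -1.0]]
force: [-0.5, -0.3, 0.6]
width: 55.3
grasp_force: 0.0
bed: centre [-61.6  -1.3] size [102.2  84.9] yaw 0.08 corners [[-112.80000305175781, 41.099998474121094], [-112.5999984741211, -43.79999923706055], [-10.5, -43.599998474121094], [-10.600000381469727, 41.29999923706055]]
tcp bed [-132.6    0. ] z 27.4 tool y vs bed x deg 89.99 F [ 0.8 -0.9  0.4] t 8.65
```

```bash
python3 -m inch '[{"tx":0,"ty":2,"tz":0,"turn":0},{"tx":-0.1,"ty":2,"tz":0,"turn":0},{"tx":0,"ty":2,"tz":0,"turn":0},{"tx":-0.1,"ty":2,"tz":0,"turn":0},{"tx":0,"ty":2,"tz":0,"turn":0},{"tx":-0.1,"ty":2,"tz":0,"turn":0},{"tx":0,"ty":2,"tz":0,"turn":0},{"tx":-0.1,"ty":2,"tz":0,"turn":0},{"tx":0,"ty":2,"tz":0,"turn":0},{"tx":-0.1,"ty":2,"tz":0,"turn":0}]' 55; python3 now.py
```

```text
time_s: 9.65
position: [544.0, -78.4, 27.4]
eef_rot: [[-0.029, 1.0, 0.0], [1.0, 0.029, -0.0], [-0.0, 0.0, -1.0]]
force: [-0.4, -3.1, 2.5]
width: 55.1
grasp_force: 1.8
bed: centre [-39.7  -1.2] size [94.3 84.8] yaw 0.06 corners [[-86.80000305175781, 41.20000076293945], [-86.80000305175781, -43.70000076293945], [7.5, -43.599998474121094], [7.5, 41.29999923706055]]
tcp bed [-1.126e+02 -1.000e-01] z 27.4 tool y vs bed x deg 89.98 F [ 1.1 -1.7  1.6] t 9.7
```

```bash
python3 -m inch '[{"tx":0,"ty":2,"tz":0,"turn":0},{"tx":-0.1,"ty":2,"tz":0,"turn":0},{"tx":0,"ty":2,"tz":0,"turn":0},{"tx":-0.1,"ty":2,"tz":0,"turn":0},{"tx":0,"ty":2,"tz":0,"turn":0}]' 55; python3 now.py
```

```text
time_s: 10.2
position: [543.8, -68.3, 27.4]
eef_rot: [[-0.029, 1.0, 0.0], [1.0, 0.029, -0.0], [-0.0, 0.0, -1.0]]
force: [-0.1, -3.1, 2.0]
width: 55.4
grasp_force: 2.1
bed: centre [-26.9  -1.2] size [90.3 84.8] yaw 0.04 corners [[-72.0999984741211, 41.20000076293945], [-72.0, -43.599998474121094], [18.299999237060547, -43.5], [18.299999237060547, 41.29999923706055]]
tcp bed [-1.025e+02 -1.000e-01] z 27.3 tool y vs bed x deg 89.98 F [-0.3 -3.3  2.1] t 10.25
```

```bash
python3 -m inch '[{"tx":-0.1,"ty":2,"tz":0,"turn":0},{"tx":0,"ty":2,"tz":0,"turn":0},{"tx":-0.1,"ty":2,"tz":0,"turn":0},{"tx":0,"ty":2,"tz":0,"turn":0},{"tx":-0.1,"ty":2,"tz":0,"turn":0},{"tx":0,"ty":2,"tz":0,"turn":0}]' 55;  python3 -m inch '[{"tx":-0.1,"ty":1.5,"tz":0,"turn":0},{"tx":0,"ty":1.5,"tz":0,"turn":0},{"tx":-0.1,"ty":1.5,"tz":0,"turn":0},{"tx":0,"ty":1.5,"tz":0,"turn":0}]'; python3 -m inch '[{"tx":-0.1,"ty":1.5,"tz":0,"turn":0},{"tx":0,"ty":1.5,"tz":0,"turn":0},{"tx":-0.1,"ty":1.5,"tz":0,"turn":0},{"tx":0,"ty":1.5,"tz":0,"turn":0}]'
python3 - <<'E'
from look import *
f=arm.grab_frame("top");cassette(f);print(tobed(arm.read_state()["position"]))
cv2.imwrite("pics/t2.png",cv2.resize(f["frame"][170:340,200:400],None,fx=3.5,fy=3.5))
E
```

```text
time_s: 10.85
position: [543.4, -56.3, 27.3]
eef_rot: [[-0.029, 1.0, -0.0], [1.0, 0.029, -0.0], [-0.0, -0.0, -1.0]]
force: [0.6, -5.2, 3.5]
width: 55.2
grasp_force: 2.1
time_s: 11.25
position: [543.2, -50.4, 27.3]
eef_rot: [[-0.029, 1.0, -0.0], [1.0, 0.029, 0.0], [0.0, -0.0, -1.0]]
force: [0.3, -4.0, 3.9]
width: 55.2
grasp_force: 2.1
time_s: 11.65
position: [543.0, -44.4, 27.3]
eef_rot: [[-0.029, 1.0, -0.0], [1.0, 0.029, -0.0], [-0.0, -0.0, -1.0]]
force: [0.1, -4.4, 3.3]
width: 55.2
grasp_force: 2.1
bed: centre [-9.4 -1.1] size [84.8 62.4] yaw -0.13 corners [[-40.70000076293945, -43.400001525878906], [21.700000762939453, -43.599998474121094], [21.899999618530273, 41.29999923706055], [-40.5, 41.400001525878906]]
[-78.58507272  -0.08006232]
```

View pics/t2.png

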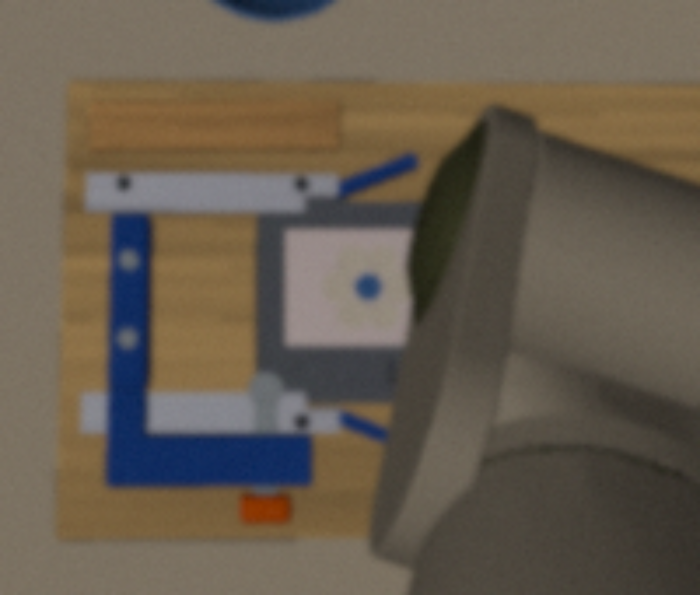

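The picture shows the nose edge (col 258) just level with the steel latch nose (265,385). The orange tab (265,508) is at or near its rest place, so the taper is about to push it out. From here I push on in small steps and track the tab.

```bash
cat > tab.py <<'E'
from look import *
f=arm.grab_frame("top");C=cloud(f);hsv=cv2.cvtColor(f["frame"],cv2.COLOR_BGR2HSV)
m=(hsv[...,0]<12)&(hsv[...,1]>200)&(hsv[...,2]>100);m[:,:200]=0;s=arm.read_state()
q=np.argwhere(m).mean(0)[::-1];print("tab bed",tobed(plane(f,[q],64))[0].round(2),"n",m.sum(),"tcp",tobed(s["position"]).round(1),"F",s["force"].round(1),"t",s["time_s"])
E
python3 tab.py; python3 -m inch '[{"tx":-0.1,"ty":1.5,"tz":0,"turn":0},{"tx":0,"ty":1.5,"tz":0,"turn":0},{"tx":-0.1,"ty":1.5,"tz":0,"turn":0},{"tx":0,"ty":1.5,"tz":0,"turn":0}]'|grep force; python3 tab.py;  python3 -m inch '[{"tx":-0.1,"ty":1.5,"tz":0,"turn":0},{"tx":0,"ty":1.5,"tz":0,"turn":0},{"tx":-0.1,"ty":1.5,"tz":0,"turn":0},{"tx":0,"ty":1.5,"tz":0,"turn":0}]'|grep force; python3 tab.py;  python3 -m inch '[{"tx":-0.1,"ty":1.5,"tz":0,"turn":0},{"tx":0,"ty":1.5,"tz":0,"turn":0},{"tx":-0.1,"ty":1.5,"tz":0,"turn":0},{"tx":0,"ty":1.5,"tz":0,"turn":0}]'|grep force; python3 tab.py
```

```text
tab bed [ 38.9  103.07] n 66 tcp [-78.6  -0. ] F [ 1.1 -1.9  0.9] t 11.75
force: [3.0, -7.5, -1.8]
grasp_force: 3.5
tab bed [ 38.82 103.79] n 60 tcp [-73.1  -0.5] F [ 4.  -5.8 -0.6] t 12.2
force: [5.0, -9.0, -1.9]
grasp_force: 4.4
tab bed [ 38.72 106.65] n 52 tcp [-67.4  -0.8] F [ 4.8 -5.9 -2. ] t 12.65
force: [3.3, -6.7, -1.0]
grasp_force: 3.0
tab bed [ 38.83 107.83] n 57 tcp [-61.1  -0.6] F [ 3.3 -5.2 -0.4] t 13.1
```

```bash
python3 -m inch '[{"tx":-0.1,"ty":1.5,"tz":0,"turn":0},{"tx":0,"ty":1.5,"tz":0,"turn":0},{"tx":-0.1,"ty":1.5,"tz":0,"turn":0},{"tx":0,"ty":1.5,"tz":0,"turn":0},{"tx":-0.1,"ty":1.5,"tz":0,"turn":0},{"tx":0,"ty":1.5,"tz":0,"turn":0}]'|grep force; python3 tab.py;  python3 -m inch '[{"tx":-0.1,"ty":1.5,"tz":0,"turn":0},{"tx":0,"ty":1.5,"tz":0,"turn":0},{"tx":-0.1,"ty":1.5,"tz":0,"turn":0},{"tx":0,"ty":1.5,"tz":0,"turn":0},{"tx":-0.1,"ty":1.5,"tz":0,"turn":0},{"tx":0,"ty":1.5,"tz":0,"turn":0}]'|grep force; python3 tab.py;  python3 -m inch '[{"tx":-0.1,"ty":1,"tz":0,"turn":0},{"tx":0,"ty":1,"tz":0,"turn":0},{"tx":-0.1,"ty":1,"tz":0,"turn":0},{"tx":0,"ty":1,"tz":0,"turn":0}]'|grep force; python3 tab.py;  python3 -m inch '[{"tx":-0.1,"ty":1,"tz":0,"turn":0},{"tx":0,"ty":1,"tz":0,"turn":0},{"tx":-0.1,"ty":1,"tz":0,"turn":0},{"tx":0,"ty":1,"tz":0,"turn":0}]'|grep force; python3 tab.py
```

```text
force: [3.1, -6.2, -0.1]
grasp_force: 2.9
tab bed [ 39.6  108.02] n 53 tcp [-52.   -0.5] F [ 2.7 -5.  -0.5] t 13.75
force: [4.2, -5.9, -1.5]
grasp_force: 2.7
tab bed [ 41.43 108.32] n 55 tcp [-42.9  -0.6] F [ 3.6 -3.7 -0.1] t 14.4
force: [3.8, -5.9, 0.1]
grasp_force: 2.8
tab bed [ 43.7  108.34] n 34 tcp [-39.   -0.6] F [ 4.1 -3.5  0.5] t 14.85
force: [3.2, -6.5, 0.2]
grasp_force: 2.8
tab bed [ 46.03 108.12] n 26 tcp [-35.1  -0.5] F [ 3.6 -4.8  1.6] t 15.3
```

```bash
sed -e 's/"top"/"side"/' -e 's/m\[:,:200\]=0/m[:,:360]=0;m[:,440:]=0/' tab.py >tabs.py; python3 tabs.py; for i in 1; do :; done; python3 -m inch '[{"tx":-0.1,"ty":1,"tz":0,"turn":0},{"tx":0,"ty":1,"tz":0,"turn":0},{"tx":0,"ty":1,"tz":0,"turn":0}]'|grep force:; python3 tabs.py; python3 -m inch '[{"tx":-0.1,"ty":1,"tz":0,"turn":0},{"tx":0,"ty":1,"tz":0,"turn":0},{"tx":0,"ty":1,"tz":0,"turn":0}]'|grep force:; python3 tabs.py; python3 -m inch '[{"tx":-0.1,"ty":1,"tz":0,"turn":0},{"tx":0,"ty":1,"tz":0,"turn":0}]'|grep force:; python3 tabs.py; python3 -c "
from h import *
f=dict(np.load('side0.npz'));hsv=cv2.cvtColor(f['frame'],cv2.COLOR_BGR2HSV);from meas import *
m=(hsv[...,0]<12)&(hsv[...,1]>200)&(hsv[...,2]>100);m[:,:360]=0;m[:,440:]=0
print('rest',m.sum(),tobed(plane(f,[np.argwhere(m).mean(0)[::-1]],64)))"
```

```text
tab bed [ 48.45 111.53] n 124 tcp [-35.1  -0.5] F [ 3.  -4.5  1.2] t 15.35
force: [3.9, -5.3, 1.5]
grasp_force: 2.5
tab bed [ 48.14 111.35] n 128 tcp [-32.   -0.4] F [ 3.  -4.5  1.5] t 15.7
force: [1.5, -3.7, 2.3]
grasp_force: 1.9
tab bed [ 48.89 109.94] n 128 tcp [-28.7   0. ] F [ 2.3 -3.8  2.1] t 16.05
force: [0.7, -2.7, 1.8]
grasp_force: 1.4
tab bed [ 48.75 107.43] n 128 tcp [-26.5   0.6] F [ 0.  -1.7  2. ] t 16.3
rest 106 [[ 46.65768777 106.4252327 ]]
```

```bash
python3 -m inch '[{"tx":0,"ty":1,"tz":0,"turn":0},{"tx":0,"ty":0,"tz":0,"turn":0}]'|grep force:; python3 tabs.py; python3 -m inch '[{"tx":0,"ty":1,"tz":0,"turn":0},{"tx":0,"ty":0,"tz":0,"turn":0}]'|grep force:; python3 tabs.py; python3 -m inch '[{"tx":0,"ty":1,"tz":0,"turn":0},{"tx":0,"ty":0,"tz":0,"turn":0}]'|grep force:; python3 tabs.py
```

```text
force: [1.0, -1.5, 0.5]
grasp_force: 0.6
tab bed [ 48.94 106.9 ] n 126 tcp [-25.6   0.5] F [0.6 0.1 0.8] t 16.55
force: [-0.1, -1.2, -0.3]
grasp_force: 0.7
tab bed [ 48.57 106.73] n 122 tcp [-24.8   0.4] F [ 0.8 -1.2 -0.2] t 16.8
force: [0.3, -1.4, -1.0]
grasp_force: 0.6
tab bed [ 48.61 106.92] n 125 tcp [-23.8   0.4] F [ 0.4 -2.  -0.4] t 17.05
```

```bash
python3 -m inch '[{"tx":0,"ty":1,"tz":0,"turn":0},{"tx":0,"ty":0,"tz":0,"turn":0}]'|grep force:; python3 tabs.py; python3 -m inch '[{"tx":0,"ty":1,"tz":0,"turn":0},{"tx":0,"ty":0,"tz":0,"turn":0}]'|grep force:; python3 tabs.py; python3 -m inch '[{"tx":0,"ty":0.5,"tz":0,"turn":0},{"tx":0,"ty":0,"tz":0,"turn":0}]'|grep force:; python3 tabs.py
```

```text
force: [-0.7, -0.5, -1.1]
grasp_force: 0.5
tab bed [ 48.57 106.78] n 125 tcp [-22.8   0.2] F [-0.5 -0.8 -0.2] t 17.3
force: [-0.8, -3.8, -1.1]
grasp_force: 1.2
tab bed [ 48.74 106.83] n 121 tcp [-22.    0.1] F [-1.3 -2.8 -1.6] t 17.55
force: [-1.3, -5.5, -0.7]
grasp_force: 3.0
tab bed [ 48.78 106.88] n 126 tcp [-22.    0.1] F [-1.1 -6.4 -0.6] t 17.8
```

The force now rises with no motion (TCP stays at −22.0), so this is the stop, and the tab has sprung back. I'll back off and check.

```bash
python3 -m inch '[{"tx":0,"ty":-5,"tz":0,"turn":0},{"tx":0,"ty":-15,"tz":0,"turn":0},{"tx":0,"ty":-25,"tz":0,"turn":0},{"tx":0,"ty":-30,"tz":20,"turn":0},{"tx":0,"ty":-30,"tz":30,"turn":0},{"tx":0,"ty":-35,"tz":30,"turn":0},{"tx":0,"ty":-35,"tz":30,"turn":0},{"tx":0,"ty":-30,"tz":20,"turn":0},{"tx":0,"ty":-20,"tz":0,"turn":0},{"tx":0,"ty":0,"tz":0,"turn":0},{"tx":0,"ty":0,"tz":0,"turn":0}]'
python3 - <<'E'
from look import *
f=arm.grab_frame("top");cassette(f,(225,305,246,415));cv2.imwrite("pics/t3.png",cv2.resize(f["frame"][170:340,200:400],None,fx=3.5,fy=3.5))
E
python3 tab.py; python3 tabs.py
```

```text
time_s: 18.9
position: [540.5, -211.6, 155.9]
eef_rot: [[-0.029, 1.0, -0.002], [1.0, 0.029, 0.002], [0.002, -0.002, -1.0]]
force: [-0.4, -0.1, -0.2]
width: 54.7
grasp_force: 0.0
bed: centre [40.9 -1.7] size [103.4  86.3] yaw 0.27 corners [[-11.0, 41.20000076293945], [-10.600000381469727, -45.099998474121094], [92.80000305175781, -44.599998474121094], [92.4000015258789, 41.70000076293945]]
tab bed [ 39.36 102.96] n 66 tcp [-245.2    7. ] F [-0.4 -0.7 -0.4] t 19.0
tab bed [ 47.43 106.53] n 108 tcp [-245.2    6.8] F [-0.8 -0.9 -0.4] t 19.05
```

View pics/t3.png

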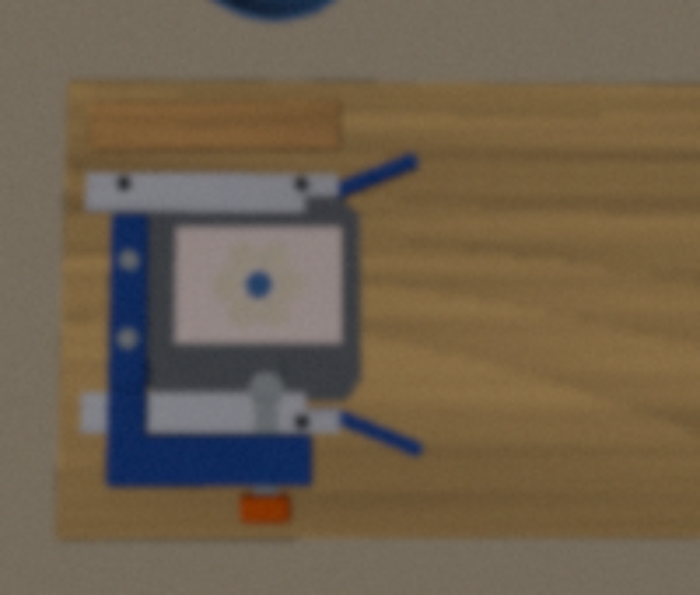

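The cassette sits against the stop (col 148), with the latch nose in its notch at (265,385). The orange tab (265,508) is back at rest (103.0 mm against 103.1 before), and the robot is clear.

```bash
python3 -c "
from station import arm;print(arm.close_job())"
```

```text
the job is handed in; nothing more can be done
None
```

The cassette is home against the stop with the latch snapped into its notch, the arm is clear and the job is handed in at about 19 s of the 61 s; the interface returned no verdict.

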